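# Load the transit caddy with nested specimen cups and lock its telescopic hold-down

## Robot

A 6-joint arm with a two-finger parallel gripper is mounted at the origin on the work surface. World frame = base frame: x ahead of the robot, y to its left, z up, the work surface at z = 0. Lengths are in m, angles in degrees, forces in N, time in s.
With the tool pointing down it reaches from about 0.325 to 0.775 m from the base axis. Payload 9.3 kg.
Tool frame: the origin (TCP) lies at the very end of the fingers, on their centre line; the grasp point (between the pads) lies 19 mm behind it; z points along the fingers, y is the line along which they close (so a half turn about z gives the same grasp; the last joint's range is limited). The gripper opens to 85 mm and grips with 20 to 120 N. Pads are 22 mm wide; open, the fingers measure 114 mm over their backs; the gripper's body (76 mm by 85 mm) begins 54 mm behind the grasp point. The pads swing forward as they close: fully open they stand 13 mm farther back than shut.
Start: joints at [-72.514, 14.817, 1.232, 76.415, 0, 81.257], TCP at [0.243, -0.493, 0.231] pointing down, gripper open.
Joint ranges: [-174.27, 174.27], [-52.1, 104.24], [-59.71, 78.15], [-110.17, 111.67], [-87.03, 83.33], [-180, 180]. Speed limits (degrees/s): [127.2, 127.2, 159.86, 180, 180, 180].

## Interface

Orientations are given as a 3x3 rotation matrix whose columns are the frame's x, y, z axes.
In Python, from workcell import ctrl gives the robot as it stands. Calls block until the motion is done:
- ctrl.movep(position, orientation): joint-space move of the TCP to a pose.
- ctrl.movel(position, orientation=None, v=0.15, f_stop=None): straight line of the TCP; orientation=None keeps the orientation; v is the mean speed in m/s. With f_stop (N) it stops when the force on the tool has changed by that much, and returns True; else False.
- ctrl.movej(angles): joint-space move.
- ctrl.gripper_to(opening, strength=None): finger opening in m; strength is the grip in N (None keeps the last); returns when the fingers have stopped.
- ctrl.pause(seconds).
- ctrl.inverse_kinematics(position, orientation): joint angles nearest the present ones, or None.
- ctrl.read_state(): the state.
- ctrl.get_image(name): name is "scene" or "top" or "wrist"; returns the picture (384x512x3 uint8, blue, green, red); there is no depth.
- ctrl.calibration(name): a dict with "intrinsics" (3x3 intrinsics, pixels), "position" and "rotation" of the camera in the world. Camera axes: x right, y down, z forward; pixel columns grow to the right and rows downward; lengths in m; the calibration is good to about 2 mm. The wrist camera is an equidistant fisheye: a pixel r from the principal point sees the ray r / f radians off the axis. A picture is of the moment at which its call begins: read the wrist's pose just before it. calibration takes no time and is no camera call; for the wrist camera it gives the pose at the moment of the call.
A pose or a line that the arm cannot do raises ctrl.IKError and nothing moves.
- ctrl.sign_off(): hands the job in; it is judged then, once.
Trained networks look in the newest picture that a camera, given by its name, has taken for a name from the list of things; names that differ only in an ending like _2 or _b are one class to them, and where a whole thing is asked for, a point or a joint stands for the part that bears it (a point fixed in the world has none). Each returns a list of dicts, best first, with "confidence" (0 to 1); they miss things now and then, are a little off and sometimes report something else, mostly with a low value. They report only what shows in the picture. A call takes as long as a camera call. They do not tell look-alikes from the thing itself.
- ctrl.masks_of(thing, camera): "mask" (384x512 bool, what is visible of it) and "bbox" ([left, top, width, height] in pixels, round what is visible of it).
- ctrl.mark_of(thing, camera): "position" ([column, row] in pixels: a listed point, or the origin of a listed thing).
The state is a dict: "clock": time; "q": joint angles; "qvel": joint speeds; "effort": joint torques, N m; "tool_pos": TCP position; "tcp_rot": TCP orientation; "wrist_force": force on the tool from outside, world axes, zero at the start; "moment": the same for the moment, N m; "width": finger opening in m; "gripper_force": force on a finger pad.
Only numpy, scipy, OpenCV 4.12 (cv2) and the standard library are available. Lean on these libraries where they do the work, as an engineer would, in place of code of your own. Each camera call takes 0.05 s, during which the arm holds its last target. There are 200 camera calls.

## Task

Pack the specimen cups for transport: twist the telescopic hold-down of the black caddy by its handle to unlock it and swing its disc aside, then nest every loose steel cup that stands on the table, mouth up, into the grey receiver cup on the caddy to make one straight stack, each fully down in the one beneath. Then slide the hold-down to the height at which the disc comes to lie just above the top cup, and twist it back fully home so that its pin is locked in that notch. Leave the other things on the table where they are.

Things in the scene. Friction and masses are not known exactly. Their poses are not given: they have to be found in the camera images.
- caddy: fixed black caddy base, 115 x 250 x 10 mm. Origin at its underside on the upright axis of the telescoping mast, z up. In its frame the fixed receiver cup is at y = -130 mm, the notched rack at y = +36 mm
- receiver (a point): centre of the rim of the receiver, 70 mm above the table: a grey cup fixed mouth up on the caddy, of the same shape inside and out as the loose steel cups. The first cup nested in it has its centre 12 mm below this point, the next ones 18 mm higher each
- riser (a joint): height of the telescoping section, m: 0 in the lowest notch, grows upward; stops at -0.0025 and 0.104. Notches are centred at 0, 0.018, 0.036, 0.054, 0.072, 0.09; in each the pin has 2.5 mm of play up and down. It slides only while unlocked and stays where left (friction 7 N, weight 3 N: about 10 N to raise, 4 N to lower)
- holddown (a joint): twist of the telescoping section about the mast axis, rad: 0 home and locked, disc over the receiver; grows anticlockwise seen from above, stop at 1.4. From about 0.45 on the pin is out of the notches and the section slides; to go home the riser must be within 2.5 mm of a notch's centre. Stays where left (0.12 N m). At 1.3 the disc is well clear of the receiver
- handle (a point): centre of the black bar handle on top of the mast, on the mast axis, 169 mm above the table at riser 0: 60 mm long along its own y, 14 mm thick along its x, 34 mm tall, z up. An arm runs from the mast along the handle's own -y, its top 39 mm below this point, out to the disc's stem
- disc (a point): centre of the underside of the hold-down disc, 72 mm across, 6 mm thick, hung from the arm 130 mm from the mast axis. At twist 0 it lies over the receiver's axis, 74 mm above the table at riser 0, which is 4 mm above the receiver's rim; it rises with the riser, so each notch suits one more nested cup
- cup1_mid (a point): loose steel cup, 60 mm tall, 120 g, base weighted, mouth up on the table; point on its axis 30 mm above its underside, z up. A collar 66 mm in diameter forms its top 18 mm (mouth 59 mm wide); below the collar's square shoulder, 42 mm up, the body is 54 mm wide, tapering to 36 mm at the underside. It nests until its shoulder rests on the rim beneath, 18 mm higher, with 1 to 2 mm of play
- cup2_mid (a point): as cup1, the point likewise. Held by the fingertips on the collar only (not below the shoulder), the fingers do not meet the cup beneath. Three to five of cup1 to cup5 are present; an absent one reads None
- cup3_mid (a point): as cup1, the point likewise
- cup4_mid (a point): as cup1, the point likewise
- cup5_mid (a point): as cup1, the point likewise
- beaker: clear open beaker, 48 mm across, 45 mm tall, standing beside the cups; origin at its underside; to be left alone
- sanitiser: white bottle, 60 mm across, 150 mm tall, at the far side; origin at its underside; to be left alone
- reader: black handheld reader, 130 x 62 x 30 mm, lying at the near right; origin at its underside; to be left alone
- tape: ring of white tape, 64 mm across, 24 mm tall, at the far right; origin at its underside; to be left alone
- tipbox: grey box, 85 x 120 x 50 mm, at the near left; origin at its underside; to be left alone
- carton: cardboard carton, 70 x 100 x 70 mm, at the far left; origin at its underside; to be left alone
- marker: marker pen, 120 mm long, 15 mm thick, lying in front of the caddy; origin at its underside; to be left alone
Things that resemble listed ones, but are neither listed nor needed, are in the scene too. Leave any green look-alike of the part that bears cup5_mid alone.

How it is judged (in metres and radians):
On the way, in this order (a step that is already met when the one before it is completed fails the run):
1. the hold-down is unlocked and its disc swung aside (value of joint holddown above 0.8 rad), for 0.2 s.
2. all present cups are nested in a stack in the receiver (horizontal distance between each of cup1_mid, cup2_mid, cup3_mid, cup4_mid, cup5_mid and receiver below 0.009 m and angle between each of cup1_mid, cup2_mid, cup3_mid, cup4_mid, cup5_mid's own z axis and vertical below 0.07 rad and (z of cup1_mid in the frame of receiver between -0.016 and -0.008 m or z of cup1_mid in the frame of receiver between 0.002 and 0.01 m or z of cup1_mid in the frame of receiver between 0.02 and 0.028 m or z of cup1_mid in the frame of receiver between 0.038 and 0.046 m or z of cup1_mid in the frame of receiver between 0.056 and 0.064 m) and (z of cup2_mid in the frame of receiver between -0.016 and -0.008 m or z of cup2_mid in the frame of receiver between 0.002 and 0.01 m or z of cup2_mid in the frame of receiver between 0.02 and 0.028 m or z of cup2_mid in the frame of receiver between 0.038 and 0.046 m or z of cup2_mid in the frame of receiver between 0.056 and 0.064 m) and (z of cup3_mid in the frame of receiver between -0.016 and -0.008 m or z of cup3_mid in the frame of receiver between 0.002 and 0.01 m or z of cup3_mid in the frame of receiver between 0.02 and 0.028 m or z of cup3_mid in the frame of receiver between 0.038 and 0.046 m or z of cup3_mid in the frame of receiver between 0.056 and 0.064 m) and (z of cup4_mid in the frame of receiver between -0.016 and -0.008 m or z of cup4_mid in the frame of receiver between 0.002 and 0.01 m or z of cup4_mid in the frame of receiver between 0.02 and 0.028 m or z of cup4_mid in the frame of receiver between 0.038 and 0.046 m or z of cup4_mid in the frame of receiver between 0.056 and 0.064 m) and (z of cup5_mid in the frame of receiver between -0.016 and -0.008 m or z of cup5_mid in the frame of receiver between 0.002 and 0.01 m or z of cup5_mid in the frame of receiver between 0.02 and 0.028 m or z of cup5_mid in the frame of receiver between 0.038 and 0.046 m or z of cup5_mid in the frame of receiver between 0.056 and 0.064 m)), for 0.2 s.
3. the hold-down is locked in the notch just above the top cup (value of joint holddown below 0.12 rad and (z of disc in the frame of cup1_mid between 0.029 and 0.04 m or z of disc in the frame of cup2_mid between 0.029 and 0.04 m or z of disc in the frame of cup3_mid between 0.029 and 0.04 m or z of disc in the frame of cup4_mid between 0.029 and 0.04 m or z of disc in the frame of cup5_mid between 0.029 and 0.04 m) and z of disc in the frame of cup1_mid above 0.029 m and z of disc in the frame of cup2_mid above 0.029 m and z of disc in the frame of cup3_mid above 0.029 m and z of disc in the frame of cup4_mid above 0.029 m and z of disc in the frame of cup5_mid above 0.029 m), for 0.2 s.
At the end, for the whole second after the job is handed in: Each present cup is upright (4 deg), within 9 mm of the receiver's axis, nested down to within 4 mm of a whole number of 18 mm steps above it; hold-down twisted home (under 0.12 rad), disc 0 to 10 mm above the top rim and below no cup; all at rest (all of step 2 and all of step 3 and linear speed of each of cup1, cup2, cup3, cup4, cup5 below 0.02 m/s and velocity of joint riser between -0.01 and 0.01 m/s and velocity of joint holddown between -0.05 and 0.05 rad/s); the robot touches nothing.
It fails at once if another thing on the table is knocked away or lifted (more than 6 cm from its place) (distance of any of beaker, sanitiser, reader, tape, tipbox, carton, marker from where it was at the start of the episode above 0.06 m).
Of cup1, cup2, cup3, cup4, cup5 only 3 to 5 are there at a start; the rules pass over those that are not, and their reading is None.
At some moment in a run one of cup1, cup2, cup3, cup4, cup5 may be knocked a few centimetres aside while the robot is not near it.
It also fails if it takes over 210 s, if anything falls off the work surface, if the arm or the gripper's body presses on something with over 40 N, if the wrist force passes 120 N, or if a joint passes its speed limit or range.

## Working session

There is one attempt and no reset: what is moved stays moved. The work goes in short steps, each a Python script; the robot and the scene stay as the last script left them, time stands still between calls to the robot, and variables do not carry over. Pictures are saved under pics/ and viewed, at most 14 in all, crops included, and the job is handed in when it is done.

```bash
ls; mkdir -p pics; cat > h.py <<'E'
import numpy as np, cv2
from workcell import ctrl
def ray(cam,px,cal=None):
    c=cal or ctrl.calibration(cam); K=np.array(c["intrinsics"]);R=np.array(c["rotation"]);p=np.array(c["position"])
    x=(px[0]-K[0,2])/K[0,0];y=(px[1]-K[1,2])/K[1,1]
    if cam=="wrist":
        t=np.hypot(x,y); d=np.array([x/t*np.sin(t),y/t*np.sin(t),np.cos(t)]) if t>1e-9 else np.array([0,0,1.])
    else: d=np.array([x,y,1.])
    return p,R@(d/np.linalg.norm(d))
def at_z(cam,px,z,cal=None):
    p,d=ray(cam,px,cal); return p+d*(z-p[2])/d[2]
def tri(rays):
    A=0;b=0
    for p,d in rays:
        M=np.eye(3)-np.outer(d,d);A=A+M;b=b+M@p
    return np.linalg.solve(A,b)
def down(yaw): # tool y axis (closing) at angle yaw in world
    y=np.array([np.cos(yaw),np.sin(yaw),0]);z=np.array([0,0,-1.]);return np.column_stack([np.cross(y,z),y,z])
E
python3 - <<'E'
from h import *
for n in("scene","top"):
    im=ctrl.get_image(n);cv2.imwrite(f"pics/{n}0.png",im)
    c=ctrl.calibration(n);print(n,np.round(c["position"],3),np.round(c["rotation"],2).tolist(),np.round(c["intrinsics"],0).tolist())
Z=dict(cup1_mid=.03,receiver=.07,handle=.169,disc=.074,caddy=0,beaker=0,marker=0,tipbox=0,carton=0,sanitiser=0,reader=0,tape=0)
for t,z in Z.items():
    for n in("scene","top"):
        for d in ctrl.mark_of(t,n): print(t,n,round(d["confidence"],2),np.round(d["position"],1),np.round(at_z(n,d["position"],z),3))
s=ctrl.read_state();print(s["tcp_rot"],s["clock"])
E
```

```text
pics
scene [ 1.167 -0.427  1.212] [[0.58, 0.67, -0.46], [0.81, -0.49, 0.32], [-0.0, -0.56, -0.83]] [[401.0, 0.0, 258.0], [0.0, 401.0, 195.0], [0.0, 0.0, 1.0]]
top [ 3.050e-01 -1.000e-03  1.596e+00] [[0.03, -0.98, 0.18], [-1.0, -0.03, 0.01], [-0.01, -0.18, -0.98]] [[480.0, 0.0, 253.0], [0.0, 480.0, 201.0], [0.0, 0.0, 1.0]]
receiver scene 0.64 [200.1 250.9] [ 0.607 -0.253  0.07 ]
receiver top 0.69 [335.7 192.8] [ 0.61  -0.252  0.07 ]
handle scene 0.55 [222.1 205.8] [ 0.564 -0.134  0.169]
handle top 0.63 [297.5 196.6] [ 0.575 -0.12   0.169]
disc scene 0.87 [201.8 253.4] [ 0.619 -0.254  0.074]
disc scene 0.73 [310.5 245. ] [0.795 0.039 0.074]
disc top 0.66 [332.8 189.7] [ 0.619 -0.242  0.074]
caddy scene 0.86 [229.7 231.9] [ 0.571 -0.123  0.   ]
caddy scene 0.59 [124.7 235.6] [ 0.373 -0.421  0.   ]
caddy top 0.55 [294.2 209.6] [ 0.562 -0.124  0.   ]
caddy top 0.48 [133.8 223.5] [0.5   0.412 0.   ]
beaker scene 0.44 [333.9 146.5] [0.493 0.424 0.   ]
beaker top 0.67 [159.  240.5] [0.445 0.324 0.   ]
beaker top 0.44 [131.8 224.6] [0.496 0.419 0.   ]
marker scene 0.5 [213.8 183.5] [ 0.366 -0
[... 525 characters left out ...]
.   ]
sanitiser scene 0.89 [306.2 241.6] [ 0.753  0.066 -0.   ]
sanitiser scene 0.21 [224.3 206. ] [ 0.472 -0.08   0.   ]
sanitiser top 0.72 [239.1 156.1] [0.743 0.068 0.   ]
sanitiser top 0.2 [333.2 190.2] [ 0.633 -0.255  0.   ]
reader scene 0.85 [128.9 237.3] [ 0.387 -0.412  0.   ]
reader top 0.79 [385.1 266.2] [ 0.382 -0.425  0.   ]
reader top 0.68 [334.2 186.8] [ 0.644 -0.258  0.   ]
tape scene 0.67 [182.  308.2] [ 0.706 -0.387  0.   ]
tape top 0.69 [375.1 174.6] [ 0.691 -0.397  0.   ]
tape top 0.19 [121.2 275.6] [0.326 0.441 0.   ]
[[ 8.97022736e-01  4.41984401e-01  3.13019252e-05]
 [ 4.41984401e-01 -8.97022736e-01 -1.33114935e-05]
 [ 2.21950661e-05  2.57756750e-05 -9.99999999e-01]] 1.3
```

```bash
python3 - <<'E'
from h import *
s=cv2.imread("pics/scene0.png");t=cv2.imread("pics/top0.png")
cv2.imwrite("pics/s_crop.png",cv2.resize(s[80:340,90:400],None,fx=2.3,fy=2.3,interpolation=3))
cv2.imwrite("pics/t_crop.png",cv2.resize(t[110:310,90:410],None,fx=2.5,fy=2.5,interpolation=3))
for n in("scene","top"):
    ctrl.get_image(n)
    for k in (1,2,3,4,5):
        for d in ctrl.mark_of(f"cup{k}_mid",n): print(k,n,round(d["confidence"],2),np.round(d["position"],1),np.round(at_z(n,d["position"],.03),3))
E
```

```text
2 scene 0.53 [301.3 144.5] [0.427 0.307 0.03 ]
2 scene 0.19 [202.3 253.3] [ 0.599 -0.245  0.03 ]
4 scene 0.68 [302.3 143.8] [0.427 0.313 0.03 ]
4 scene 0.18 [215.9 183.8] [ 0.391 -0.061  0.03 ]
5 scene 0.81 [324.3 182.5] [0.617 0.26  0.03 ]
5 scene 0.62 [343.6 162.2] [0.588 0.38  0.03 ]
5 scene 0.43 [229.2 230.7] [ 0.581 -0.129  0.03 ]
1 top 0.27 [133.  224.8] [0.492 0.407 0.03 ]
2 top 0.57 [129.9 225.6] [0.489 0.417 0.03 ]
3 top 0.71 [191.9 224.4] [0.499 0.213 0.03 ]
4 top 0.83 [161.9 243.2] [0.434 0.308 0.03 ]
5 top 0.76 [151.8 199.8] [0.577 0.351 0.03 ]
5 top 0.73 [182.  186.1] [0.626 0.253 0.03 ]
5 top 0.44 [192.7 223.4] [0.502 0.211 0.03 ]
```

View pics/s_crop.png

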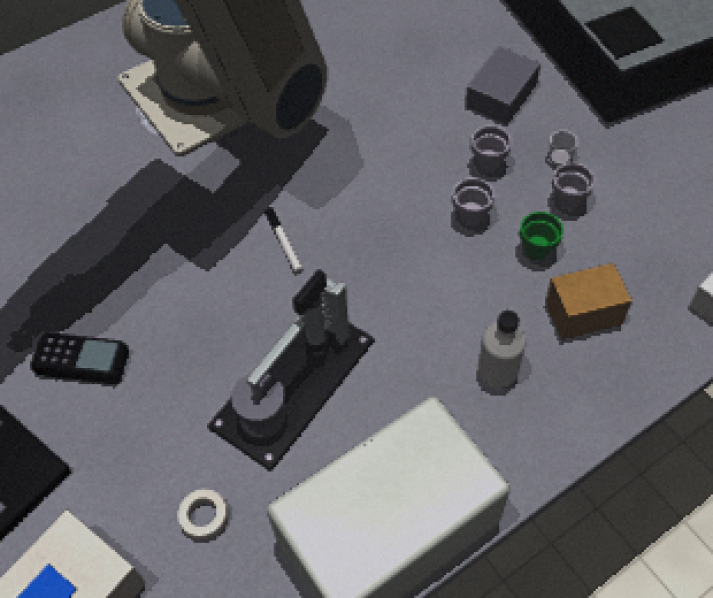

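View pics/t_crop.png

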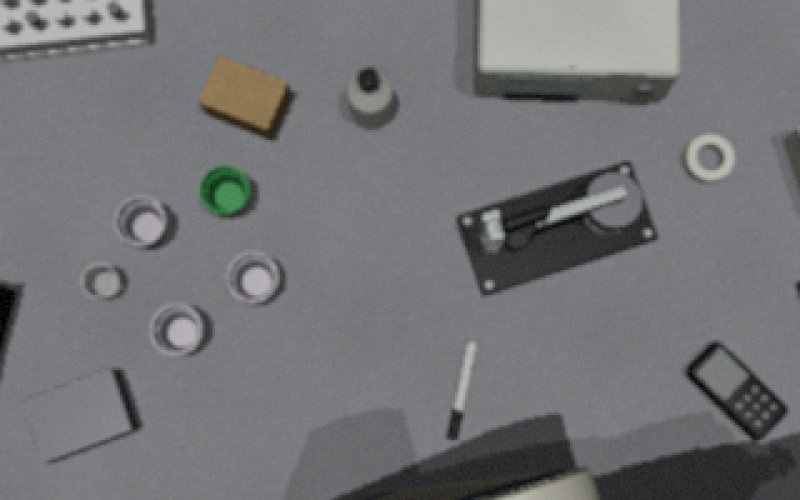

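Top picture: three steel cups at px (192,224), (161,241), (148,199), clear beaker at (131,223) (smaller, glassy); the green cup at (181,186) is the look-alike to leave. So there are 3 cups, and the caddy yaw is about 17°. I'll look from near with the wrist camera over the handle.

```bash
python3 - <<'E'
from h import *
yaw=np.radians(17)
ctrl.movep([.52,-.14,.36],down(yaw))
s=ctrl.read_state();print(np.round(s["q"],1),s["clock"])
cal=ctrl.calibration("wrist");print(np.round(cal["position"],3),np.round(cal["rotation"],2).tolist())
im=ctrl.get_image("wrist");cv2.imwrite("pics/w1.png",im)
for t,z in dict(handle=.169,receiver=.07,disc=.074,caddy=0).items():
    for d in ctrl.mark_of(t,"wrist"): print(t,round(d["confidence"],2),np.round(d["position"],1),np.round(at_z("wrist",d["position"],z,cal),3))
for m in ctrl.masks_of("handle","wrist"): print(m["confidence"],m["bbox"])
E
```

```text
[-24.1  13.6  18.1  94.5  -0.   49. ] 3.6083
[ 0.495 -0.063  0.502] [[0.96, 0.28, 0.09], [0.29, -0.91, -0.3], [-0.0, 0.31, -0.95]]
handle 0.83 [300.2 168.9] [ 0.563 -0.129  0.169]
receiver 0.69 [300.1 230.9] [ 0.617 -0.246  0.07 ]
disc 0.82 [303.5 236.9] [ 0.625 -0.253  0.074]
disc 0.22 [306.5 286.5] [ 0.666 -0.346  0.074]
caddy 0.56 [294.7 146.4] [ 0.575 -0.128  0.   ]
0.59 [274.8, 139.9, 46.8, 114.0]
```

View pics/w1.png

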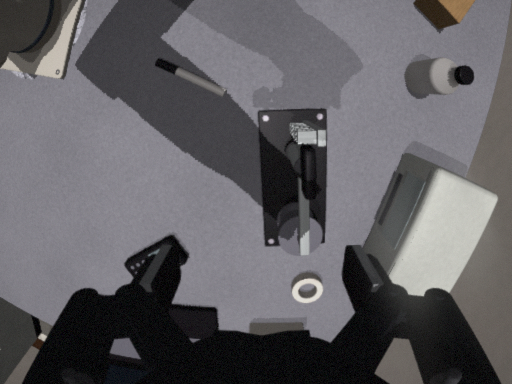

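The wrist picture shows the black handle bar around px (310,171), the mast's rack at (310,135), the disc/receiver at (300,230), and caddy screws at about (265,118), (320,116), (270,242). The mark at (300,169) looks left of the bar, so I'll enlarge it.

```bash
python3 - <<'E'
from h import *
im=cv2.imread("pics/w1.png");cv2.imwrite("pics/w1c.png",cv2.resize(im[100:260,240:350],None,fx=3.7,fy=3.7,interpolation=cv2.INTER_CUBIC))
cal=ctrl.calibration("wrist")
for px in((265,118),(320,116),(270,242)): print(px,np.round(at_z("wrist",px,.01,cal),3))
for px in((309,147),(313,196),(310,171)): print(px,np.round(at_z("wrist",px,.186,cal),3))
E
```

```text
(265, 118) [ 0.512 -0.095  0.01 ]
(320, 116) [ 0.598 -0.064  0.01 ]
(270, 242) [ 0.588 -0.309  0.01 ]
(309, 147) [ 0.561 -0.099  0.186]
(313, 196) [ 0.584 -0.151  0.186]
(310, 171) [ 0.571 -0.125  0.186]
```

View pics/w1c.png

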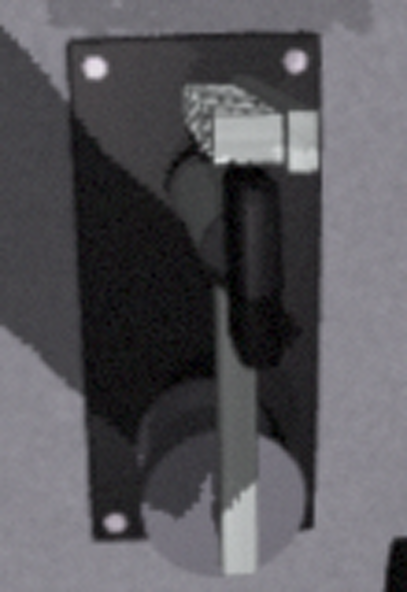

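```bash
cat >> h.py <<'E'
def st(msg=""):
    s=ctrl.read_state();print(msg,"t",round(s["clock"],1),"p",np.round(s["tool_pos"],4),"F",np.round(s["wrist_force"],1),"M",np.round(s["moment"],2),"w",round(s["width"],4),"gf",np.round(s["gripper_force"],1));return s
E
python3 - <<'E'
from h import *
a=np.radians(19.7);H=np.array([.571,-.125])
ctrl.gripper_to(.05,20)
ctrl.movel([*H,.26],down(a))
print("stop",ctrl.movel([*H,.150],v=.08,f_stop=6)); st("down")
ctrl.gripper_to(.0,20); st("closed")
E
```

```text
stop False
down t 6.8 p [ 0.5712 -0.1251  0.1505] F [ 0.2  0.5 -0.3] M [-0.05 -0.08  0.05] w 0.0501 gf 0.0
closed t 7.1 p [ 0.5712 -0.1251  0.1504] F [-0.2  0.1  2.9] M [ 0.01 -0.02  0.02] w 0.0253 gf 19.6
```

```bash
python3 - <<'E'
from h import *
w=ctrl.get_image("wrist");s=ctrl.get_image("scene")
a=cv2.resize(w[90:390,150:400],(500,600),interpolation=2);b=cv2.resize(s[150:250,180:260],(300,375),interpolation=2)
o=np.zeros((600,800,3),np.uint8);o[:, :500]=a;o[:375,500:]=b;cv2.imwrite("pics/g1.png",o)
E
```

```text
(no output)
```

View pics/g1.png

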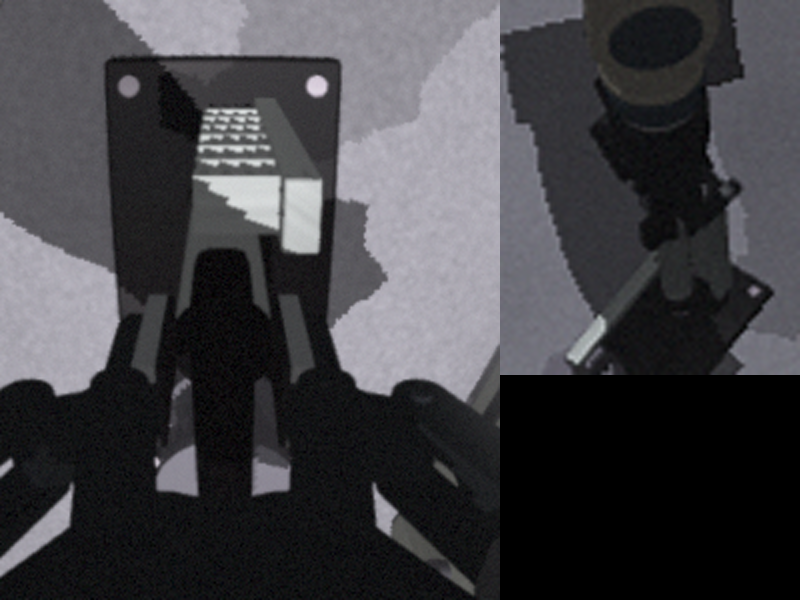

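The hub under the handle (about 25 mm wide) is between the fingertips, seen at px (180–285, 310–370) of the crop; the bar itself lies higher. I'll regrip 11 mm higher.

```bash
python3 - <<'E'
from h import *
a=np.radians(19.7);H=np.array([.5712,-.1251])
ctrl.gripper_to(.045,20)
ctrl.movel([*H,.162],down(a),v=.05)
st("open")
ctrl.gripper_to(.0,20); st("closed")
E
```

```text
open t 8.0 p [ 0.5714 -0.1252  0.1625] F [ 0.1 -0.4 -0.4] M [ 0.03  0.   -0.04] w 0.0452 gf 0.0
closed t 8.3 p [ 0.5712 -0.1251  0.1619] F [-0.3  0.3 -0.5] M [ 0.02 -0.06  0.01] w 0.0137 gf 23.4
```

```bash
python3 - <<'E'
from h import *
a=19.7;H=np.array([.5712,-.1251]);P=np.array([*H,.162])
ctrl.gripper_to(0,40)
for d in (8,16,26,38,50,62,75):
    ctrl.movel(P,down(np.radians(a+d)),v=.05)
    s=st(d); 
    if np.linalg.norm(s["wrist_force"])>30: print("abort");break
print(np.round(s["q"],1))
E
```

```text
8 t 8.8 p [ 0.571  -0.1251  0.1619] F [-1.5 -0.5 -0.4] M [-0.1   0.34  0.11] w 0.0129 gf 44.9
16 t 9.1 p [ 0.5708 -0.1252  0.1619] F [-2.1 -0.8 -0.5] M [-0.31  0.73  0.11] w 0.0134 gf 45.0
26 t 9.4 p [ 0.5707 -0.1253  0.1619] F [-3.6 -1.6 -0.3] M [-0.7   1.22  0.04] w 0.0133 gf 45.1
38 t 9.8 p [ 0.5706 -0.1256  0.1619] F [-5.1 -3.2 -0.1] M [-1.1   1.58  0.11] w 0.0131 gf 45.5
50 t 10.2 p [ 0.5705 -0.1259  0.1619] F [-5.  -5.5 -0.2] M [-1.62  1.78  0.1 ] w 0.0127 gf 45.8
62 t 10.5 p [ 0.5707 -0.1262  0.1619] F [-4.5 -5.3 -0.9] M [-1.97  1.46  0.06] w 0.0133 gf 45.7
75 t 10.9 p [ 0.571  -0.1265  0.1619] F [-4.4 -7.6 -0.5] M [-2.3   1.15  0.07] w 0.0135 gf 45.6
[-20.6  19.8  -1.9  68.4  -0.2 -25. ]
```

```bash
python3 - <<'E'
from h import *
s=ctrl.read_state();p=np.array(s["tool_pos"]);R=np.array(s["tcp_rot"])
ctrl.gripper_to(.045,60); st("rel")
ctrl.movel([p[0],p[1],.30],R,v=.2)
ctrl.gripper_to(.066)
yaw=np.radians(20)
ctrl.movep([.46,.07,.10],down(yaw))
ctrl.movel([.46,.07,.03],v=.1)
print(ctrl.movel([.46,.07,-.015],v=.015,f_stop=4)); st("touch")
ctrl.movel([.46,.07,.25],v=.25)
ctrl.gripper_to(.085)
ctrl.movep([.50,.22,.36],down(np.radians(-90)))
cal=ctrl.calibration("wrist");im=ctrl.get_image("wrist");cv2.imwrite("pics/w2.png",im)
K=np.array(cal["intrinsics"]);print(np.round(cal["position"],3))
for k in(1,2,3,4,5):
    for d in ctrl.mark_of(f"cup{k}_mid","wrist"): print(k,round(d["confidence"],2),np.round(d["position"],1),np.round(at_z("wrist",d["position"],.03,cal),3))
for m in ctrl.masks_of("cup1_mid","wrist")+ctrl.masks_of("cup3_mid","wrist"): print(round(m["confidence"],2),np.round(m["bbox"]))
st()
E
```

```text
rel t 11.3 p [ 0.5715 -0.1248  0.1621] F [0.  0.3 0. ] M [-0.07  0.04 -0.02] w 0.0453 gf 0.0
True
touch t 16.9 p [ 0.4601  0.07   -0.0066] F [-1.2  0.2  6.7] M [-0.01  0.18  0.02] w 0.0659 gf 3.3
[0.579 0.221 0.503]
3 0.75 [265.9 140.6] [0.508 0.213 0.03 ]
4 0.75 [206.  184.2] [0.435 0.313 0.03 ]
5 0.6 [237.9  72.1] [0.618 0.257 0.03 ]
0.74 [248. 122.  43.  43.]
 t 22.2 p [0.5  0.22 0.36] F [ 0.1  0.3 -0.6] M [ 0.02 -0.01 -0.01] w 0.085 gf 0.0
```

View pics/w2.png

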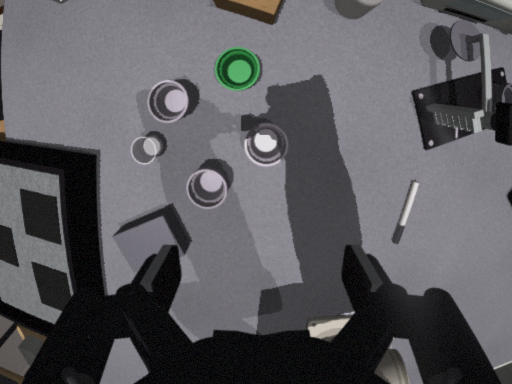

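The wrist picture shows steel cup rims at (266,143), (207,188), (168,101), the green look-alike at (237,69), and the clear beaker at (145,149). The disc is swung aside at (465,40). I'll fit the rims by Hough circles.

```bash
cat >> h.py <<'E'
def rims(im,cal,z=.06):
    g=cv2.medianBlur(cv2.cvtColor(im,cv2.COLOR_BGR2GRAY),3)
    g=cv2.resize(g,None,fx=3,fy=3,interpolation=cv2.INTER_CUBIC)
    c=cv2.HoughCircles(g,cv2.HOUGH_GRADIENT,1.5,50,param1=120,param2=30,minRadius=48,maxRadius=78)
    out=[]
    for x,y,r in ([] if c is None else c[0]):
        u,v=(x-1)/3,(y-1)/3
        if v>230: continue
        out.append((*at_z("wrist",(u,v),z,cal)[:2],u,v,r/3))
    return out
E
python3 - <<'E'
from h import *
cal=ctrl.calibration("wrist");im=cv2.imread("pics/w2.png")
for r in rims(im,cal): print(np.round(r,3))
for px in((266,144),(207,188),(168,101)): print(px,np.round(at_z("wrist",px,.06,cal),3))
E
```

```text
[  0.622   0.257 236.417  67.917  20.05 ]
[  0.436   0.308 205.917 189.417  20.7  ]
[  0.579   0.362 167.917  99.417  20.   ]
[5.08000e-01 2.14000e-01 2.65917e+02 1.43917e+02 1.96000e+01]
[ 7.11000e-01 -1.40000e-01  4.69417e+02  3.89170e+01  1.91000e+01]
[  0.497   0.4   147.917 152.917  16.35 ]
(266, 144) [0.508 0.213 0.06 ]
(207, 188) [0.438 0.306 0.06 ]
(168, 101) [0.577 0.362 0.06 ]
```

```bash
cat >> h.py <<'E'
def pick(xy,y1,y2):
    xy=np.array(xy,float);r=np.radians
    ctrl.gripper_to(.085)
    ctrl.movep([*xy,.16],down(r(y1)))
    ctrl.movel([*xy,.037],v=.12,f_stop=8)
    ctrl.gripper_to(.0,20);st("grip1");ctrl.gripper_to(.085)
    ctrl.movel([*xy,.0372],down(r(y2)),v=.1)
    ctrl.gripper_to(.0,35);s=st("grip2")
    ctrl.movel([*xy,.28],v=.2);s=st("lift")
    return abs(s["width"]-.066)<.005
def place(rc,k,yaw=20):
    R=down(np.radians(yaw));z=.065+.018*k
    ctrl.movep([*rc,.30],R);s=st("over")
    ctrl.movel([*rc,z+.055],R,v=.15)
    hit=ctrl.movel([*rc,z-.002],R,v=.04,f_stop=8);st(f"placed {hit} target {z:.3f}")
E
python3 - <<'E'
from h import *
print(pick([.508,.214],-20,70))
ctrl.movep([.615,-.247,.36],down(np.radians(20)));st()
cal=ctrl.calibration("wrist");im=ctrl.get_image("wrist");cv2.imwrite("pics/w3.png",im)
for r in rims(im,cal,.07): print(np.round(r,4))
for d in ctrl.mark_of("receiver","wrist"): print(d["confidence"],d["position"],at_z("wrist",d["position"],.07,cal))
E
```

```text
grip1 t 28.1 p [0.5085 0.2141 0.0379] F [-2.1 -1.1  5.3] M [-0.08  0.31  0.01] w 0.0652 gf 21.4
grip2 t 30.5 p [0.5082 0.2139 0.0376] F [-0.9 -1.5  5.1] M [-0.29  0.24  0.06] w 0.0649 gf 38.1
lift t 31.9 p [0.5077 0.2139 0.2789] F [-0.3 -0.6 -1.3] M [-0.02 -0.    0.05] w 0.0649 gf 39.0
True
 t 33.6 p [ 0.6152 -0.2458  0.3601] F [-0.3  0.6 -1.1] M [ 0.02 -0.02  0.01] w 0.0646 gf 39.0
[7.375000e-01 3.610000e-02 3.994167e+02 1.541670e+01 1.795000e+01]
0.57 [263.3, 155.4] [ 0.61970134 -0.25012522  0.07      ]
```

View pics/w3.png

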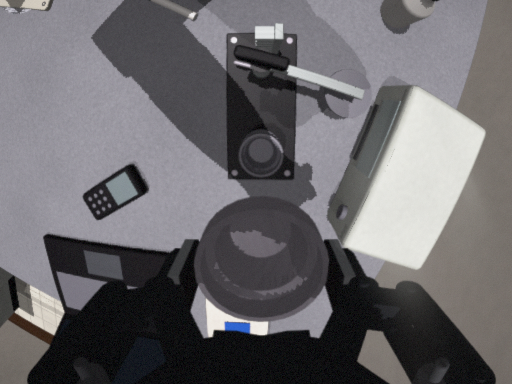

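Wrist picture: cup held level in the fingers, receiver rim at about (262,153), caddy screws around it, disc aside at (345,93). Now a low-contrast Hough on the receiver.

```bash
python3 - <<'E'
from h import *
cal=ctrl.calibration("wrist");im=cv2.imread("pics/w3.png")
c=cv2.cvtColor(im[120:190,225:300],cv2.COLOR_BGR2GRAY)
g=cv2.resize(cv2.createCLAHE(4,(2,2)).apply(c),None,fx=6,fy=6,interpolation=cv2.INTER_CUBIC)
for p2 in(60,40,30):
    k=cv2.HoughCircles(g,cv2.HOUGH_GRADIENT,1.5,10,param1=100,param2=p2,minRadius=105,maxRadius=150)
    if k is not None:
        for x,y,r in k[0][:4]: u,v=225+(x-2.5)/6,120+(y-2.5)/6;print(p2,round(u,1),round(v,1),round(r/6,1),np.round(at_z("wrist",(u,v),.07,cal)[:2],4))
        break
cv2.imwrite("pics/rc.png",g)
print(np.round(at_z("wrist",(262,153),.07,cal),4))
E
```

```text
60 260.5 154.0 22.6 [ 0.6151 -0.2495]
60 261.2 156.5 23.2 [ 0.6174 -0.2527]
60 259.0 155.0 21.0 [ 0.6135 -0.2517]
60 258.5 153.2 24.6 [ 0.6119 -0.2494]
[ 0.6167 -0.2473  0.07  ]
```

View pics/rc.png

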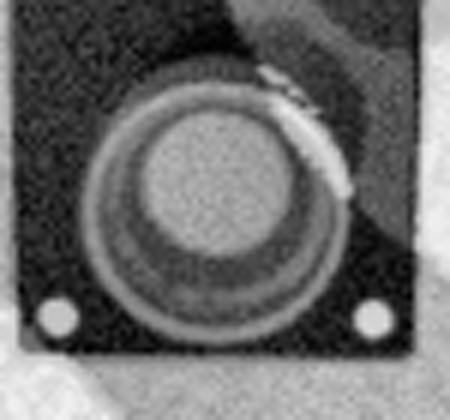

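```bash
python3 - <<'E'
from h import *
place([.6153,-.2497],0)
E
```

```text
over t 34.1 p [ 0.6148 -0.2487  0.3001] F [ 0.3 -0.9 -0.6] M [ 0.01  0.01 -0.  ] w 0.0648 gf 39.5
placed True target 0.065 t 36.7 p [ 0.6161 -0.2504  0.0658] F [ 0.  -1.4  4.3] M [ 0.   -0.16 -0.02] w 0.0649 gf 39.9
```

```bash
python3 - <<'E'
from h import *
ctrl.gripper_to(.085);st("rel")
ctrl.movel([.6155,-.250,.30],v=.25)
ctrl.movep([.50,.28,.36],down(np.radians(-5)))
def look():
    cal=ctrl.calibration("wrist");im=ctrl.get_image("wrist");return im,rims(im,cal)
im,r=look();cv2.imwrite("pics/w4.png",im)
for x in r: print(np.round(x,3))
E
```

```text
rel t 37.0 p [ 0.6155 -0.25    0.0646] F [-0.   0.6 -0.7] M [ 0.04 -0.03  0.03] w 0.0846 gf 0.0
[  0.437   0.308 217.917 135.417  21.7  ]
[  0.576   0.362 307.917  91.917  20.65 ]
[6.20000e-01 2.59000e-01 3.39917e+02 1.57417e+02 1.90000e+01]
[  0.501   0.409 254.417  63.917  16.65 ]
```

```bash
python3 - <<'E'
from h import *
ok=pick([.437,.308],0,90);print(ok)
if ok: place([.6155,-.250],1)
E
```

```text
grip1 t 42.7 p [0.4374 0.3082 0.0379] F [-0.7 -0.5  6.3] M [-0.11  0.22 -0.  ] w 0.0655 gf 21.3
grip2 t 45.1 p [0.4371 0.3079 0.0376] F [-1.2 -1.7  5.6] M [-0.36  0.18  0.01] w 0.0648 gf 38.0
lift t 46.4 p [0.4367 0.3079 0.279 ] F [ 0.6 -0.1 -1.7] M [-0.02  0.04  0.  ] w 0.065 gf 38.8
True
over t 48.5 p [ 0.6157 -0.2488  0.3003] F [-0.6  0.1 -1.4] M [-0.01  0.03  0.01] w 0.0648 gf 38.8
placed True target 0.083 t 51.0 p [ 0.6155 -0.2499  0.0837] F [-0.5  0.4  5.7] M [0.1  0.06 0.02] w 0.0648 gf 39.4
```

Seated at the expected height; next the third cup, with a fresh look first.

```bash
python3 - <<'E'
from h import *
ctrl.gripper_to(.085)
ctrl.movel([.6155,-.250,.30],v=.25)
ctrl.movep([.50,.28,.36],down(np.radians(-5)))
cal=ctrl.calibration("wrist");im=ctrl.get_image("wrist");r=rims(im,cal)
cv2.imwrite("pics/w5.png",im)
for x in r: print(np.round(x,3), im[int(x[3]),int(x[2])])
c=[x for x in r if np.hypot(x[0]-.576,x[1]-.362)<.015]
if c and pick(c[0][:2],-5,85): place([.6155,-.250],2)
E
```

```text
[  0.577   0.363 308.417  90.917  19.55 ] [184 173 181]
[6.19000e-01 2.57000e-01 3.39417e+02 1.58417e+02 1.93000e+01] [ 82 146  64]
[  0.502   0.409 254.917  63.917  16.6  ] [169 164 166]
grip1 t 57.0 p [0.577  0.3636 0.0381] F [-0.7 -0.9  6.3] M [-0.04  0.19  0.03] w 0.0653 gf 21.6
grip2 t 59.4 p [0.5768 0.3633 0.0376] F [ 0.2 -1.   4. ] M [-0.22  0.05  0.01] w 0.0648 gf 39.2
lift t 60.8 p [0.5763 0.3632 0.2789] F [ 1.1  1.1 -2.5] M [0.02 0.07 0.03] w 0.0649 gf 39.0
over t 63.0 p [ 0.6159 -0.249   0.3   ] F [ 0.1 -0.1 -2.1] M [ 0.02 -0.05  0.  ] w 0.065 gf 39.0
placed True target 0.101 t 65.3 p [ 0.6155 -0.2499  0.1016] F [-2.2  0.2  5.4] M [0.09 0.03 0.02] w 0.0647 gf 39.6
```

```bash
python3 - <<'E'
from h import *
ctrl.gripper_to(.085)
ctrl.movel([.6155,-.250,.30],v=.25)
ctrl.movep([.571,-.17,.36],down(np.radians(94.7)))
w=ctrl.get_image("wrist");s=ctrl.get_image("scene");t=ctrl.get_image("top")
o=np.zeros((600,800,3),np.uint8);o[:300,:400]=cv2.resize(w,(400,300));o[:300,400:]=cv2.resize(s[150:300,150:350],(400,300),interpolation=2);o[300:,:400]=cv2.resize(t[120:270,100:300],(400,300),interpolation=2);o[300:,400:]=cv2.resize(s[90:240,220:420],(400,300),interpolation=2)
cv2.imwrite("pics/c1.png",o)
E
```

```text
(no output)
```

View pics/c1.png

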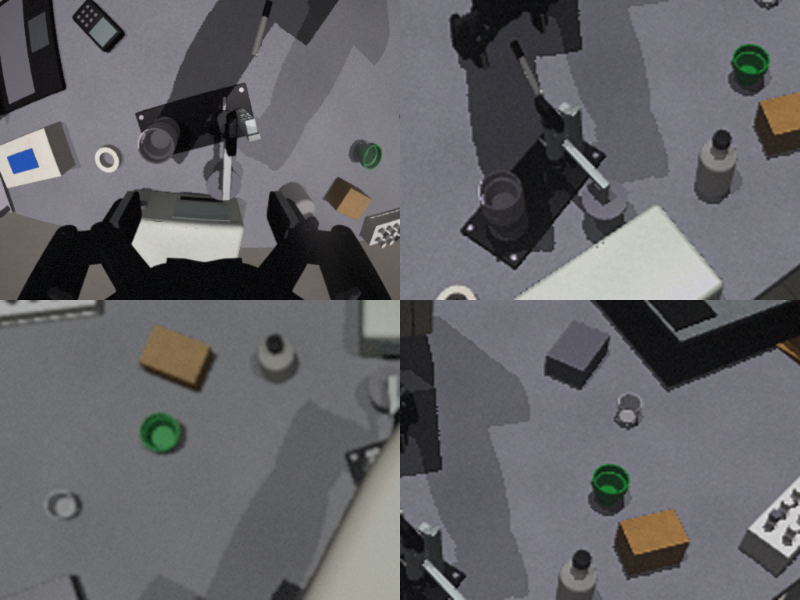

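The stack stands straight in the receiver, and only the green look-alike and the clear beaker are left among the cups. Now the hold-down: grip, raise 54 mm, twist home.

```bash
python3 - <<'E'
from h import *
a=94.7;P=np.array([.5712,-.1253,.162]);R=down(np.radians(a))
ctrl.gripper_to(.045,70)
ctrl.movel([*P[:2],.26],R)
ctrl.movel(P,R,v=.08,f_stop=8)
ctrl.gripper_to(0,70);s0=st("grip")
P=np.array(s0["tool_pos"])
ctrl.movel(P+[0,0,.054],R,v=.03)
s=st("raised");print("dz",s["tool_pos"][2]-s0["tool_pos"][2])
E
```

```text
grip t 71.0 p [ 0.5715 -0.1265  0.1625] F [ 0.3 -4.8  0.3] M [-1.42 -0.1   0.01] w 0.0128 gf 69.7
raised t 73.0 p [ 0.5714 -0.1269  0.2162] F [ 1.3 -5.7 -9.6] M [-1.46 -0.34  0.  ] w 0.0127 gf 68.3
dz 0.05374612626187261
```

```bash
python3 - <<'E'
from h import *
s0=ctrl.read_state();P=np.array([.5713,-.1257,s0["tool_pos"][2]+.0003])
for d in (64,52,42,34,27,20,14,8,3,0):
    ctrl.movel(P,down(np.radians(19.7+d)),v=.04)
    s=st(d)
    if abs(s["moment"][2])>1.5 or np.linalg.norm(s["wrist_force"])>30: print("abort");break
E
```

```text
64 t 73.3 p [ 0.5713 -0.1262  0.2162] F [ 1.8 -5.  -9.9] M [-1.57 -0.57 -0.1 ] w 0.0129 gf 68.4
52 t 73.7 p [ 0.5714 -0.1262  0.2162] F [  2.3  -5.7 -11. ] M [-1.56 -0.65 -0.16] w 0.0131 gf 68.3
42 t 74.0 p [ 0.5715 -0.1261  0.2162] F [ 2.1 -5.6 -9.5] M [-1.42 -0.84 -0.08] w 0.0126 gf 68.2
34 t 74.3 p [ 0.5716 -0.1261  0.2163] F [  2.1  -4.5 -10.9] M [-1.39 -0.97 -0.08] w 0.0126 gf 68.2
27 t 74.6 p [ 0.5713 -0.1259  0.2163] F [ 1.9 -4.4 -9. ] M [-1.4  -0.59 -0.13] w 0.0128 gf 68.2
20 t 74.9 p [ 0.5714 -0.1259  0.2163] F [  1.7  -4.3 -10. ] M [-1.3  -0.78 -0.14] w 0.0131 gf 68.2
14 t 75.1 p [ 0.5716 -0.1259  0.2164] F [  2.1  -4.3 -10.3] M [-1.38 -0.95 -0.11] w 0.0129 gf 68.2
8 t 75.4 p [ 0.5714 -0.1257  0.2164] F [ 2.9 -3.2 -9.9] M [-1.11 -0.85 -0.11] w 0.0128 gf 68.4
3 t 75.6 p [ 0.5715 -0.1257  0.2164] F [ 3.  -3.9 -9.8] M [-1.13 -0.93 -0.13] w 0.0127 gf 68.4
0 t 75.9 p [ 0.5715 -0.1257  0.2164] F [ 2.9 -4.9 -9.5] M [-1.11 -1.05 -0.05] w 0.0124 gf 68.4
```

```bash
python3 - <<'E'
from h import *
s0=ctrl.read_state();p=np.array(s0["tool_pos"])
for d in(-1.5,-3):
    ctrl.movel([.5713,-.1257,p[2]],down(np.radians(19.7+d)),v=.02);s=st(d)
    if abs(s["moment"][2])>.6: break
ctrl.gripper_to(.045);st("rel")
p=np.array(ctrl.read_state()["tool_pos"]);ctrl.movel([p[0],p[1],.34],v=.15)
ctrl.movep([.48,-.10,.40],down(np.radians(19.7)))
cal=ctrl.calibration("wrist");w=ctrl.get_image("wrist");st()
for d in ctrl.mark_of("handle","wrist"): print(d["confidence"],d["position"],at_z("wrist",d["position"],.223,cal))
for d in ctrl.mark_of("disc","wrist"): print(d["confidence"],d["position"],at_z("wrist",d["position"],.128,cal))
s=ctrl.get_image("scene")
o=np.zeros((600,800,3),np.uint8);o[:,:400]=cv2.resize(w[90:270,230:350],(400,600),interpolation=2);o[:,400:]=cv2.resize(s[180:300,170:250],(400,600),interpolation=2)
cv2.imwrite("pics/c2.png",o)
E
```

```text
-1.5 t 76.1 p [ 0.5716 -0.1257  0.2164] F [ 3.1 -4.1 -9.3] M [-1.13 -1.06  0.39] w 0.0127 gf 68.5
-3 t 76.4 p [ 0.5716 -0.1256  0.2164] F [  3.7  -4.2 -10. ] M [-1.16 -1.09  0.79] w 0.0125 gf 69.1
rel t 76.8 p [ 0.5713 -0.1255  0.2169] F [ 0.8 -0.2 -0.2] M [-0.03 -0.02 -0.02] w 0.0453 gf 0.0
 t 78.3 p [ 0.48   -0.1     0.3994] F [ 0.5  0.2 -0.3] M [ 0.07 -0.03  0.  ] w 0.0452 gf 0.0
0.73 [322.1, 218.0] [ 0.5668607  -0.13010535  0.223     ]
0.56 [301.5, 251.2] [ 0.56091287 -0.1798959   0.223     ]
0.36 [306.2, 291.4] [ 0.59229554 -0.23620392  0.223     ]
0.57 [309.9, 264.0] [ 0.61660283 -0.24464942  0.128     ]
0.33 [213.5, 102.1] [ 0.3919245  -0.05231485  0.128     ]
```

View pics/c2.png

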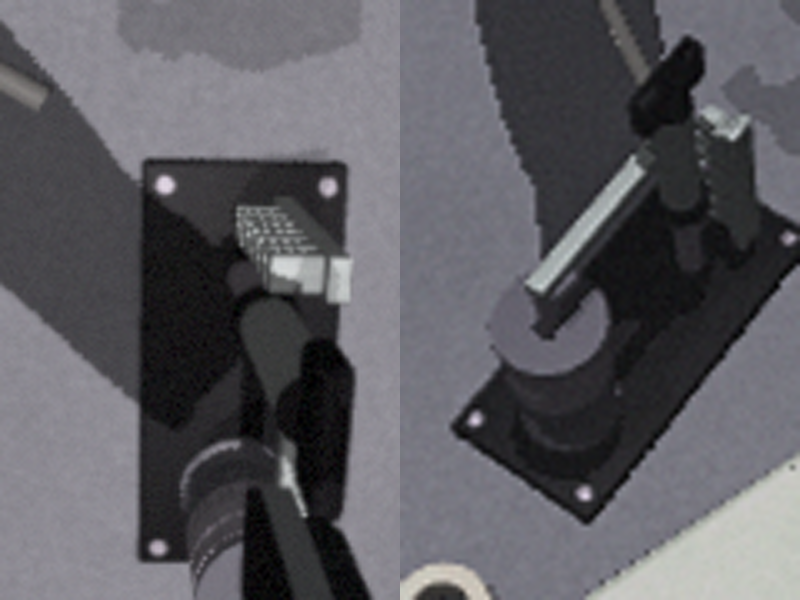

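The disc lies over the stack (right crop, 550,330), and I felt the home stop as the moment rose at −1.5°. The riser is up 53.9 mm, the 3-cup notch, and the robot is clear. Handing in.

```bash
python3 -c "
from workcell import ctrl
print(ctrl.sign_off())"
```

```text
the job is handed in; nothing more can be done
None
```

I nested all three steel cups in the receiver, raised the hold-down to the 54 mm notch and twisted it home to its stop; the job is handed in at about 78 s, but the sign-off gave no verdict.

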